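# Open a walled-in gland nut with a pin wrench, stroke by stroke

## Robot

A 7-joint arm with a two-finger parallel gripper is mounted at the origin on a cart in front of the work surface, level with it; the furniture and walls round the work are solid. World frame = base frame: x ahead of the robot, y to its left, z up, the work surface at z = 0. Lengths are in mm, angles in rad, forces in N, time in s.
With the tool pointing down it reaches from about 400 to 875 mm from the base axis. Payload 4.4 kg.
Tool frame: the origin (TCP) lies midway between the tips of the shut fingers; the grasp point (between the pads) lies 19 mm behind it; z points along the fingers, y is the line along which they close (so a half turn about z gives the same grasp; the last joint's range is limited). The gripper opens to 85 mm and grips with 20 to 120 N. Pads are 22 mm wide; open, the fingers measure 114 mm over their backs; the gripper's body (76 mm by 85 mm) begins 54 mm behind the grasp point. The pads swing forward as they close: fully open they stand 13 mm farther back than shut.
Start: joints at [-1.414, 0.628, 0.038, 1.517, -0.027, 0.996, -0.02], TCP at [143.599, 633.954, 231.313] pointing down, gripper open.
Joint ranges: [-3.06, 3.06], [-0.37, 2.12], [-1.25, 1.32], [0.18, 2.47], [-1.1, 4.24], [0.23, 1.98], [-2.94, 2.94]. Speed limits (rad/s): [2.57, 2.57, 3.14, 3.14, 3.14, 3.14, 3.14].

## Interface

Orientations are given as [roll, pitch, yaw] about the fixed x, y, z axes, in that order (R = Rz(yaw) Ry(pitch) Rx(roll)).
In Python, from cell import ctrl gives the robot as it stands. The module is installed in compiled form; this text tells all that it offers.
- The arm moves only by the tool step_arm, never from a script. Its argument "commands" is one flat list of numbers, 7 for each row, row after row: the shift along the tool's x, y, z in cm, then the turn, a rotation vector about the tool's x, y, z in rad, then the opening, from 0 (shut) to 1 (fully open). A call has 1 to 10 rows; each row is the pose to reach, as a shift and turn from the pose commanded when the call began, along the tool's axes at that moment; what a row does not reach only later rows make up. A row lasts 1/10 s, in which the tool goes at most 50 mm and 8.59 degrees, less where a joint would pass 70% of its speed; a pose out of reach is approached as far as the arm can. A call with a gripper value outside its range is refused whole. The fingers move at their own pace and stop on an object; the grip force is fixed at half the most. Time passes only in rows, so rows that repeat a pose let the fingers close. It gives the time, the measured TCP pose, the force, the opening and the grip force at its end, in the units of the state.
- ctrl.read_state(): the state, without advancing time (a new reading comes with each control period).
- ctrl.get_image(name): name is "side" or "top" or "wrist"; returns a dict with "image" (400x640x3 uint8, red, green, blue), "range_z" (400x640 float32, mm along the optical axis (not along the pixel's ray), 0 where there is no reading), "vfov" (degrees; the focal length in pixels is half the picture's height over the tangent of half this angle, whatever the lens; pixels are square), "cx", "cy" (the principal point, pixels), "D" ([k1, k2, p1, p2, k3] as OpenCV has them; the pictures are not rectified), "world_to_cam" (4x4, takes a point from world to camera coordinates). Camera axes: x right, y down, z forward; pixel columns grow to the right and rows downward; lengths in mm; the calibration is good to about 2 mm. A picture is of the moment at which its call begins.
- ctrl.finish_job(): hands the job in; it is judged then, once.
The state is a dict: "clock": time; "qpos": joint angles; "qd": joint speeds; "tau": joint torques, N m; "eef_pos": TCP position; "tool_rot": TCP orientation; "force": force on the tool from outside, world axes, zero at the start; "torque": the same for the moment, N m; "width": finger opening in mm; "gripper_force": force on a finger pad.
Only numpy, scipy, OpenCV 4.12 (cv2) and the standard library are available. Lean on these libraries where they do the work, as an engineer would, in place of code of your own. Each camera call takes 0.05 s, during which the arm holds its last target. There are 200 camera calls.

## Task

Open the slotted nut on the valve station with the two-pin face wrench: set the wrench's pins in the nut's slots with the handle between the two walls, swing it anticlockwise (seen from above), then lift it off, swing it back, reseat it and swing again until the nut is fully open against its stop. Leave the wrench seated on the nut, lying on the ledge, and let go.

Things in the scene. Friction and masses are not known exactly. Their poses are not given: they have to be found in the camera images.
- wrench_grip (a point): Grasp centre, mid-height of the handle of the loose bare-steel two-pin face wrench (0.22 kg), which stands level on its two pins and end knob. Handle 14 mm wide, 14 mm high. The point is 25 mm above the pins' lower ends and 105 mm from the head's centre; the knob (22 mm thick, 34 mm tall) is at 160 mm. x points along the handle to the head, z up.
- wrench_head (a point): Centre of the underside of the wrench's round head (72 mm across, 12 mm thick). The handle runs along -x; z up. Under the head two pins, 9 mm thick, 18 mm long, at y = +28 and -28 mm. When seated this point coincides with nut_axis: the head rests on the nut, the handle on the ledge.
- station: Fixed aluminium valve station; origin on the nut's axis at bench level, z up, -x to the middle of the swing. Plate 8 mm high. A ledge 40 mm high, 58 to 76 mm from the axis, carries the handle; at its ends two upright walls, 68 mm high, 55 to 79 mm from the axis, keep the handle within 46 degrees either side of -x.
- nut_axis (a point): Centre of the brass nut's top, 40 mm above the bench; axes as the station's, not turning with the nut. Nut 74 mm across with six radial slots 60 degrees apart, 18 mm wide at 28 mm radius, 20 mm deep, between lugs. A centred pin has 4.5 mm (9 degrees) play either side, so the nut follows 0.16 rad behind the wrench.
- nut (a joint): Turn of the nut, rad, anticlockwise from above positive: starts 0 to 0.2, 2.0 = fully open (finger on its rim meets the post). Stays where left; 0.15 N m to turn. The wrench's pins lie mid-slot when its turn from the station (0 = handle along the station's -x, anticlockwise positive) is this value - 0.576 rad, plus or minus multiples of 1.047.
Mind the look-alikes: they are no part of the job. There is more than one size of the part that bears wrench_grip; the job needs the larger.

How it is judged (in metres and radians):
On the way, in this order (a step that is already met when the one before it is completed fails the run):
1. the wrench is seated on the nut, which is still nearly closed (horizontal distance between wrench_head and nut_axis below 0.012 m and z of wrench_head in the frame of nut_axis below 0.006 m and value of joint nut below 0.5 rad), for 0.1 s.
2. the nut is turned by the seated wrench through a first stroke (horizontal distance between wrench_head and nut_axis below 0.015 m and z of wrench_head in the frame of nut_axis below 0.01 m and value of joint nut above 0.6 rad), for 0.1 s.
3. the wrench is lifted clear of the slots (z of wrench_head in the frame of nut_axis above 0.014 m), for 0.1 s.
4. the wrench is seated again, before the nut is fully open (horizontal distance between wrench_head and nut_axis below 0.012 m and z of wrench_head in the frame of nut_axis below 0.006 m and value of joint nut below 1.8 rad), for 0.1 s.
At the end, for the whole second after the job is handed in: The nut is open to within 10 degrees of its stop (joint above 1.83 rad) and at rest; the wrench lies level, seated on the nut (head within 12 mm of the nut's axis and 6 mm of the nut's top), released (value of joint nut above 1.83 rad and horizontal distance between wrench_head and nut_axis below 0.012 m and z of wrench_head in the frame of nut_axis below 0.006 m and angle between wrench_head's own z axis and vertical below 0.12 rad and velocity of joint nut below 0.05 rad/s); the robot touches nothing.
It also fails if it takes over 48 s, if anything falls off the work surface, if the arm or the gripper's body presses on something with over 40 N, if the wrist force passes 120 N, or if a joint passes its speed limit or range.

## Working session

There is one attempt and no reset: what is moved stays moved. The work goes in short steps, Python scripts to look and compute and a tool call to move; the robot and the scene stay as the last step left them, time stands still between calls to the robot, and variables do not carry over. Pictures are saved under pics/ and viewed, at most 10 in all, crops included, and the job is handed in when it is done.

Besides the shell and the picture viewer there is one more tool, called after "Request:" as a command line: name --argument value ..., lists and objects as JSON in quotes. step_arm: Moves the arm, as the interface text tells. Its arguments: {"type":"object","properties":{"commands":{"type":"array"}},"required":["commands"]}

```bash
mkdir -p pics; cat > h.py <<'E'
import numpy as np, cv2, pickle
from cell import ctrl
def grab(n):
    d=ctrl.get_image(n); pickle.dump(d,open(f'{n}.pkl','wb')); return d
def K(d):
    h,w=d['image'].shape[:2]; f=h/2/np.tan(np.radians(d['vfov'])/2)
    return np.array([[f,0,d['cx']],[0,f,d['cy']],[0,0,1]])
def ray(d,uv,z):
    p=cv2.undistortPoints(np.array(uv,float).reshape(-1,1,2),K(d),np.array(d['D'],float)).reshape(-1,2)
    T=np.linalg.inv(d['world_to_cam']); o=T[:3,3]
    r=np.c_[p,np.ones(len(p))]@T[:3,:3].T
    return o+r*((z-o[2])/r[:,2])[:,None]
def proj(d,P):
    T=d['world_to_cam']; P=np.array(P,float).reshape(-1,3)
    return cv2.projectPoints(P,cv2.Rodrigues(T[:3,:3])[0],T[:3,3],K(d),np.array(d['D'],float))[0].reshape(-1,2)
def cloud(d):
    h,w=d['range_z'].shape; u,v=np.meshgrid(np.arange(w),np.arange(h))
    p=cv2.undistortPoints(np.stack([u,v],-1).reshape(-1,1,2).astype(float),K(d),np.array(d['D'],float)).reshape(h,w,2)
    z=d['range_z'][...,None]; c=np.concatenate([p*z,z],-1); T=np.linalg.inv(d['world_to_cam'])
    return c@T[:3,:3].T+T[:3,3]
E
python3 - <<'E'
from h import *
for n in('top','side'):
    d=grab(n); cv2.imwrite(f'pics/{n}.png',d['image'][...,::-1])
    print(n,d['vfov'],d['D'],np.linalg.inv(d['world_to_cam']).round(2))
s=ctrl.read_state();print(s)
E
```

```text
top 47.944771380145546 [-0.03852973  0.          0.          0.          0.        ] [[ 0.00000e+00 -9.90000e-01  1.10000e-01  3.90910e+02]
 [-1.00000e+00  0.00000e+00  3.00000e-02 -2.73590e+02]
 [-3.00000e-02 -1.10000e-01 -9.90000e-01  1.34606e+03]
 [ 0.00000e+00  0.00000e+00  0.00000e+00  1.00000e+00]]
side 57.59761349501897 [-0.04096909  0.          0.          0.          0.        ] [[ 9.70000e-01 -1.30000e-01  1.90000e-01  3.26700e+02]
 [-2.30000e-01 -5.00000e-01  8.30000e-01 -1.08108e+03]
 [-2.00000e-02 -8.50000e-01 -5.20000e-01  5.80550e+02]
 [ 0.00000e+00  0.00000e+00  0.00000e+00  1.00000e+00]]
{'clock': 0.1, 'qpos': array([-1.41381518,  0.62924483,  0.0384598 ,  1.5182245 , -0.02699062,
        0.99630334, -0.02001014]), 'qd': array([ 0.00101949, -0.00126781,  0.0003081 , -0.00263028,  0.00148869,
        0.00031918,  0.00081623]), 'tau': array([ 2.71005898e-03, -5.64537549e+01,  1.23049144e+00, -1.93976051e+01,
        1.13100014e-02,  5.35033643e-03,  3.69007395e-06]), 'eef_pos': array([143.47473947, 633.41795253, 230.50093841]), 'tool_rot': array([-3.13993131e+00,  3.19736149e-05,  2.91879532e+00]), 'force': array([-0.02889401,  0.08595597, -0.49681924]), 'torque': array([ 0.04680696, -0.01438933,  0.01933306]), 'gripper_force': 0.0, 'width': 85.80762379210026}
```

View pics/top.png

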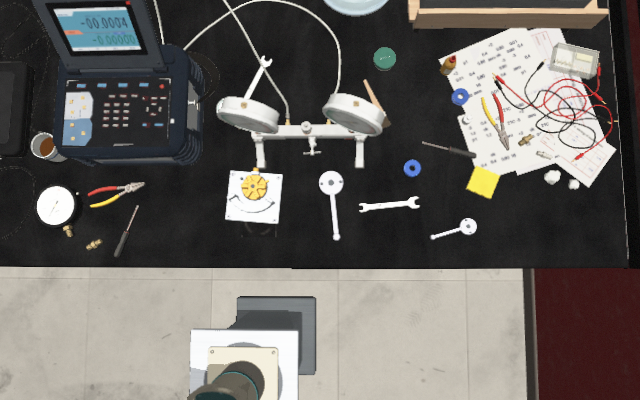

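View pics/side.png

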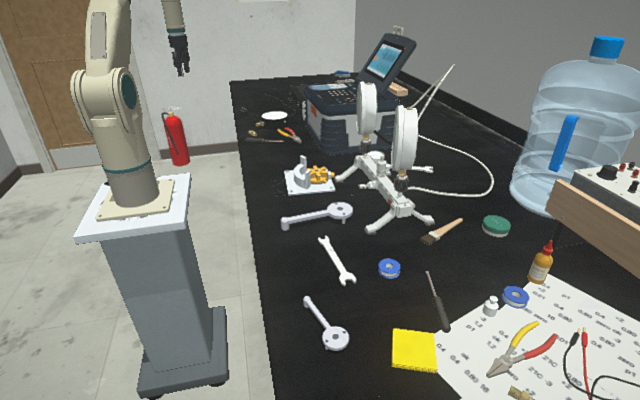

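Candidates for the wrench in the top view:
- two-pin wrench at (331,183), handle to (337,238)
- smaller two-pin wrench at (468,226)
- open-end spanner at (390,205)
- spanner at (262,70)

I choose (331,183), since it looks the larger. Next I'll measure it and check a close crop.

```bash
python3 - <<'E'
from h import *
d=pickle.load(open('top.pkl','rb')); im=d['image'][...,::-1]
c=cv2.resize(im[155:255,205:355],None,fx=5,fy=5,interpolation=cv2.INTER_CUBIC); cv2.imwrite('pics/c1.png',c)
C=cloud(d)
# bright blobs
g=im.min(2)
for name,(u0,u1,v0,v1) in dict(big=(312,350,160,250),small=(425,485,210,245)).items():
    m=np.zeros(g.shape,np.uint8); m[v0:v1,u0:u1]=g[v0:v1,u0:u1]>110
    v,u=np.nonzero(m); P=ray(d,np.c_[u,v],35)
    q=P[:,:2]; (a,b),r=cv2.minEnclosingCircle(q.astype(np.float32)); 
    print(name,len(u),'extent',cv2.minAreaRect(q.astype(np.float32)), 'z',np.percentile(C[v,u,2],[5,50,95]))
    dt=cv2.distanceTransform(cv2.morphologyEx(m,cv2.MORPH_CLOSE,np.ones((5,5))),cv2.DIST_L2,5); k=np.unravel_index(dt.argmax(),dt.shape)
    print(' head px',k[::-1],dt.max(),ray(d,[k[::-1]],37)[0])
hsv=cv2.cvtColor(im,cv2.COLOR_BGR2HSV)
m=np.zeros(g.shape,bool); m[165:215,235:280]=True
m&=(hsv[...,1]>120)&(hsv[...,0]>8)&(hsv[...,0]<30)
v,u=np.nonzero(m);P=C[v,u];print('brass',len(u),np.median(P[P[:,2]>25],0),P.min(0),P.max(0)); print(ray(d,[[u.mean(),v.mean()]],40))
E
```

```text
big 729 extent ((514.0794677734375, -259.39642333984375), (202.968017578125, 70.65406036376953), 0.14692531526088715) z [ 1.74826814 29.75013142 34.99256148]
 head px (np.int64(331), np.int64(182)) 11.984499 [ 582.39836041 -259.26612632   37.        ]
small 350 extent ((434.0355224609375, -616.6005249023438), (47.40837097167969, 135.8883514404297), 26.17377471923828) z [ 2.10711365 20.00837127 24.7488216 ]
 head px (np.int64(468), np.int64(226)) 8.4 [ 452.86301766 -656.03786642   37.        ]
brass 467 [570.77029015 -29.93328531  38.62825677] [ 390.91423074 -273.58636578   -1.54648439] [ 630.55627938    7.45055372 1346.06265169]
[[570.67546175 -32.53726068  40.        ]]
```

View pics/c1.png

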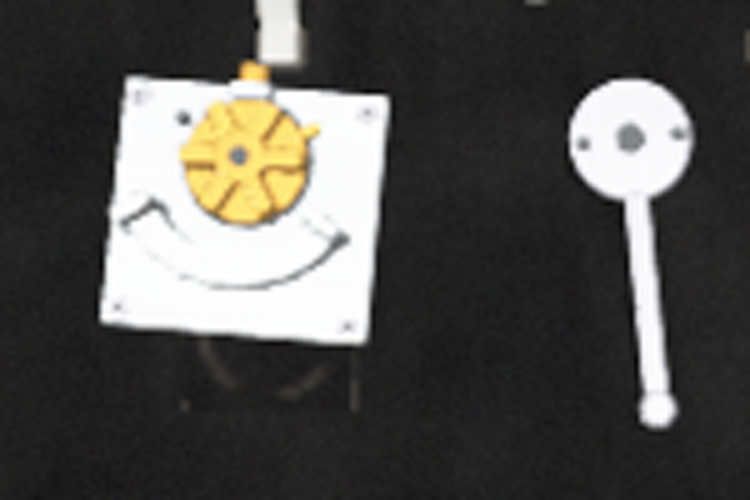

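Crop: the large two-pin wrench has its head at about (331,183) and its knob at (336,237). The nut is at about (254,187), its finger at (268,181), and the ledge and walls are below it. The wrench is about twice the size of the small one and stands 35 mm high, so the choice holds. Next I move over them for a wrist view.

```bash
cat >> h.py <<'E'
from scipy.spatial.transform import Rotation as R
def plan(xyz,yaw,pos=None,rot=None):
    "shift cm and rotvec in tool axes to TCP xyz (mm), tool pointing down, tool yaw"
    s=ctrl.read_state(); p=s['eef_pos'] if pos is None else np.array(pos); r=R.from_euler('xyz',s['tool_rot'] if rot is None else rot)
    print('shift',(r.inv().apply(np.array(xyz)-p)/10).round(3),'rot',(r.inv()*R.from_euler('xyz',[np.pi,0,yaw])).as_rotvec().round(4))
E
python3 -c "
from h import *
p0=[143.599,633.954,231.313];r0=[-3.1415926,0,2.91879]
plan([440,300,260],np.pi,p0,r0); plan([470,-140,300],np.pi,p0,r0)"
```

```text
shift [-36.287 -26.021  -2.869] rot [-0.     -0.     -0.2228]
shift [-48.935 -68.27   -6.869] rot [-0.     -0.     -0.2228]
```

Request:
step_arm --commands '[-36.3, -26.0, -2.9, 0, 0, -0.22, 1, -36.3, -26.0, -2.9, 0, 0, -0.22, 1, -36.3, -26.0, -2.9, 0, 0, -0.22, 1, -36.3, -26.0, -2.9, 0, 0, -0.22, 1, -36.3, -26.0, -2.9, 0, 0, -0.22, 1, -36.3, -26.0, -2.9, 0, 0, -0.22, 1, -36.3, -26.0, -2.9, 0, 0, -0.22, 1, -36.3, -26.0, -2.9, 0, 0, -0.22, 1, -36.3, -26.0, -2.9, 0, 0, -0.22, 1]'

```text
clock: 1.0
eef_pos: [441.3, 298.0, 260.3]
tool_rot: [-3.141, -0.0, 3.138]
force: [0.8, 1.0, 0.1]
width: 85.4
gripper_force: 0.0
```

Request:
step_arm --commands '[-3, -44, -4, 0, 0, 0, 1, -3, -44, -4, 0, 0, 0, 1, -3, -44, -4, 0, 0, 0, 1, -3, -44, -4, 0, 0, 0, 1, -3, -44, -4, 0, 0, 0, 1, -3, -44, -4, 0, 0, 0, 1, -3, -44, -4, 0, 0, 0, 1, -3, -44, -4, 0, 0, 0, 1, -3, -44, -4, 0, 0, 0, 1, -3, -44, -4, 0, 0, 0, 1]'

```text
clock: 2.0
eef_pos: [468.4, -147.3, 300.7]
tool_rot: [-3.137, 0.001, 3.128]
force: [-0.1, -0.2, -0.1]
width: 85.3
gripper_force: 0.0
```

```bash
python3 - <<'E'
from h import *
d=grab('wrist'); cv2.imwrite('pics/w1.png',d['image'][...,::-1]); print(d['vfov'],np.linalg.inv(d['world_to_cam']).round(2)); s=ctrl.read_state(); print(s['clock'],s['eef_pos'],s['tool_rot'],s['qpos'])
E
```

```text
59.629559075487535 [[ 1.0000e-02  9.6000e-01  2.9000e-01  3.9510e+02]
 [ 1.0000e+00 -1.0000e-02 -1.0000e-02 -1.4537e+02]
 [-0.0000e+00  2.9000e-01 -9.6000e-01  4.4386e+02]
 [ 0.0000e+00  0.0000e+00  0.0000e+00  1.0000e+00]]
2.05 [ 468.42309665 -143.21035861  300.20439648] [-3.14045382e+00 -1.67840836e-04  3.13219724e+00] [ 0.12650876  0.31984206  0.14994153  1.8609113  -0.05578201  0.96479065
  1.8621412 ]
```

View pics/w1.png

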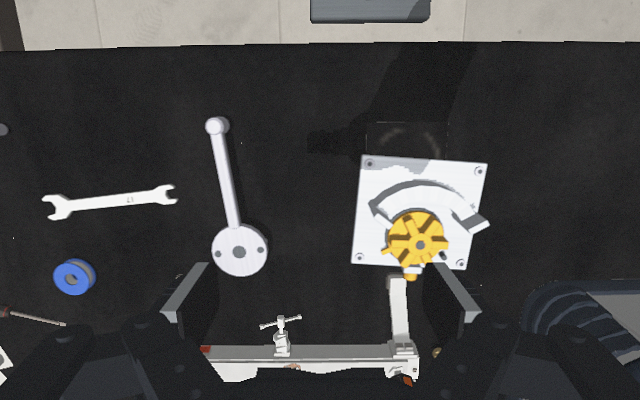

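Wrist view: large wrench head at (239,251), knob at (217,127). Nut centre is about (418,241), plate corners (365,157), (486,164), (467,269) and (352,264). The ledge lies on the robot's side.

```bash
python3 - <<'E'
from h import *
d=pickle.load(open('wrist.pkl','rb')); im=np.ascontiguousarray(d['image'][...,::-1]); C=cloud(d)
g=im.min(2)
# wrench head / knob
m=np.zeros(g.shape,np.uint8); m[220:282,208:271]=g[220:282,208:271]>100
v,u=np.nonzero(m&(C[...,2]>22)); 
cnt=max(cv2.findContours(cv2.morphologyEx(m,cv2.MORPH_CLOSE,np.ones((5,5))),0,1)[0],key=cv2.contourArea).reshape(-1,2)
P=ray(d,cnt,30)[:,:2]; (c,r)=cv2.minEnclosingCircle(P[P[:,0]>P[:,0].max()-62].astype(np.float32)); print('head',c,r)
print('hole',ray(d,[[239,252]],30),'pins',ray(d,[[218,254],[260.5,250]],30)); print('knob',ray(d,[[217,126]],34))
print('top z head',np.median(C[240:260,225:232,2]), 'handle z',np.median(C[180:200,225:230,2]))
# handle centreline
L=[]
for row in range(145,222,3):
    x=np.nonzero(g[row,205:250]>100)[0]+205
    if len(x)>4: L.append([x.mean(),row])
H=ray(d,L,32)[:,:2]; vx,vy,x0,y0=cv2.fitLine(H.astype(np.float32),cv2.DIST_HUBER,0,.01,.01).ravel(); print('handle line',x0,y0,'yaw',np.arctan(vy/vx))
# plate edges
pc=ray(d,[[365,156],[487,163.5],[467,269.5],[352,264]],8)[:,:2]; print('plate',pc.round(1))
print([np.arctan2(*(pc[i]-pc[j])[::-1]).round(3) for i,j in((3,0),(2,1))], [np.arctan2(*(pc[i]-pc[j])[::-1]).round(3) for i,j in((1,0),(2,3))])
# nut
hsv=cv2.cvtColor(im,cv2.COLOR_BGR2HSV); m=((hsv[...,1]>120)&(hsv[...,0]>8)&(hsv[...,0]<35)&(C[...,2]>34))
m[:,:370]=0;m[:,470:]=0;m[:200]=0; m[266:]=0
v,u=np.nonzero(m); print('nut',C[v,u].mean(0),np.median(C[v,u,2]))
pts=ray(d,np.c_[u,v],40)[:,:2]; print('circ',cv2.minEnclosingCircle(pts.astype(np.float32)))
n=np.array([[420,244.]]); print('hub',ray(d,n,40))
# ortho of station
cx,cy=cv2.minEnclosingCircle(pts.astype(np.float32))[0]
X,Y=np.meshgrid(np.arange(-100,60,.3),np.arange(-80,80,.3))
w=proj(d,np.c_[X.ravel()+cx,Y.ravel()+cy,np.full(X.size,40)]).reshape(*X.shape,2).astype(np.float32)
o=cv2.remap(im,w[...,0],w[...,1],cv2.INTER_CUBIC)
cv2.imwrite('pics/o1.png',o)
for z,n in((32,'H'),):
  pass
E
```

```text
head (582.5697021484375, -254.67909240722656) 36.859928131103516
hole [[ 583.88145207 -255.1098871    30.        ]] pins [[ 586.47407982 -282.77351373   30.        ]
 [ 581.32444487 -226.98433719   30.        ]]
knob [[ 423.376088   -266.97238795   34.        ]]
top z head 30.420906185896456 handle z 32.366002105931386
handle line 495.16397 -263.51138 yaw 0.101295546
plate [[ 464.6  -92.2]
 [ 475.7   62.7]
 [ 624.2   53.3]
 [ 613.5 -106.6]]
[np.float64(-0.096), np.float64(-0.063)] [np.float64(1.499), np.float64(1.505)]
nut [565.82805874 -29.04046169  44.68909187] 40.12121065588775
circ ((566.64990234375, -28.690969467163086), 38.79967498779297)
hub [[570.95231022 -24.52005343  40.        ]]
```

View pics/o1.png

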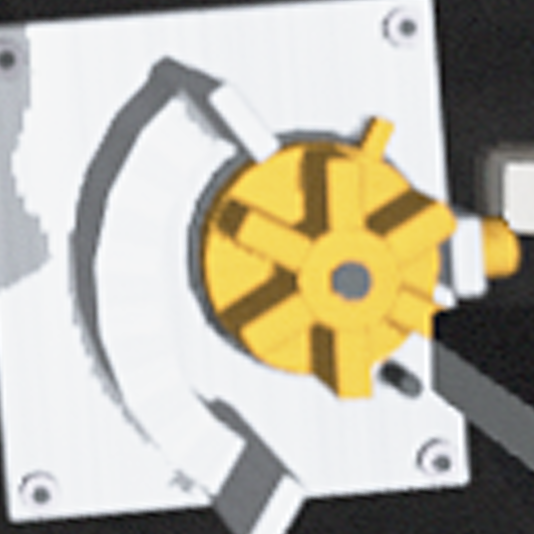

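The ortho crop (mirrored, x right) shows the hub at (350,281), slots near world angles 0 mod 60°, and the ledge and walls to the left. Next I refine the axis, station yaw and slot angle from the range points.

```bash
python3 - <<'E'
from h import *
from scipy.optimize import least_squares
d=pickle.load(open('wrist.pkl','rb')); t=pickle.load(open('top.pkl','rb')); im=np.ascontiguousarray(d['image'][...,::-1]); C=cloud(d)
hsv=cv2.cvtColor(im,cv2.COLOR_BGR2HSV); br=(hsv[...,1]>120)&(hsv[...,0]>8)&(hsv[...,0]<35)
win=np.zeros(br.shape,bool); win[150:285,340:500]=1
c0=np.array([570.5,-25.5]); rr=np.hypot(*(C[...,:2]-c0).transpose(2,0,1))
print('hub z',C[242:247,417:423,2].round(1).ravel())
led=win&~br&(abs(C[...,2]-40)<3)&(rr<90)&(rr>48); P=C[led][:,:2]; print(len(P))
A=np.arctan2(P[:,1]-c0[1],P[:,0]-c0[0])%(2*np.pi)
out=[];inn=[]
for a in np.arange(A.min()+.1,A.max()-.1,.06):
    s=P[abs(A-a)<.03]
    if len(s)>4:
        r=np.hypot(*(s-c0).T); out.append(s[r.argmax()]);inn.append(s[r.argmin()])
out=np.array(out);inn=np.array(inn)
f=lambda c:np.r_[np.hypot(*(out-c[:2]).T)-76+c[2],np.hypot(*(inn-c[:2]).T)-58-c[2]]
s=least_squares(f,[*c0,0],loss='soft_l1'); print('ledge fit',s.x,abs(s.fun).mean(), 'ang span',A.min(),A.max())
w=win&~br&(C[...,2]>58)&(C[...,2]<74)&(rr<90)&(rr>45); P=C[w]; P=P[P[:,2]>65]; c=s.x[:2]
for q in (P[P[:,1]>c[1]],P[P[:,1]<c[1]]): print('wall',len(q),q.mean(0),np.arctan2(*(q.mean(0)[:2]-c)[::-1])%(2*np.pi)-np.pi)
L=win&br&(abs(C[...,2]-40)<3)
for c in (s.x[:2],c0):
    q=C[L][:,:2]-c; r=np.hypot(*q.T); a=np.degrees(np.arctan2(q[:,1],q[:,0]))[(r>20)&(r<35)]
    print('lug mod60',np.degrees(np.angle(np.exp(6j*np.radians(a)).mean()))/6, len(a), np.histogram(a,np.arange(-180,181,10))[0])
# triangulate hub
for uvt in ([252.6,186.2],):
    a0=ray(t,[uvt],0)[0];a1=ray(t,[uvt],100)[0];b0=ray(d,[[420,244.3]],0)[0];b1=ray(d,[[420,244.3]],100)[0]
    u=(a1-a0)/100;v=(b1-b0)/100; k=np.linalg.lstsq(np.c_[u,-v],b0-a0,rcond=None)[0]; print('hub tri',a0+u*k[0],b0+v*k[1])
E
```

```text
hub z [42.6 42.  42.1 40.6 41.4 42.1 41.7 43.7 42.1 41.5 41.7 41.5 41.  40.7
 40.9 41.8 41.6 40.3 41.2 41.6 41.6 41.2 40.9 40.8 40.8 42.3 42.2 39.5
 40.4 41.1]
1520
ledge fit [ 5.71279050e+02 -2.62076576e+01  2.10379209e-01] 0.4686114425874786 ang span 2.048144984330575 4.074371243854358
wall 161 [537.91681847  31.49586695  68.04638436] -1.0465857725350816
wall 141 [528.7641004  -78.40471428  68.08688368] 0.8872711021832549
lug mod60 27.150411314049595 563 [ 0 25 44 37  0  0  0 33 42 34  1  0  0 26 40 33  2  0  0 10 14 20  0  0
  0  9 41 46  4  0  0 13 44 43  2  0]
lug mod60 27.343944374682867 560 [ 0 15 45 42  2  0  0 24 41 41  2  0  0 28 39 33  2  0  0 14 17 15  0  0
  0 19 40 40  2  0  0 12 42 45  0  0]
hub tri [569.10187206 -29.69705275  47.26316181] [568.01625379 -26.78445589  47.66115048]
```

Request:
step_arm --commands '[-1.05, -12.55, 18, 0, 0, -0.104, 1, -1.05, -12.55, 18, 0, 0, -0.104, 1, -1.05, -12.55, 18, 0, 0, -0.104, 1, -1.05, -12.55, 18, 0, 0, -0.104, 1, -1.05, -12.55, 18, 0, 0, -0.104, 1, -1.05, -12.55, 25, 0, 0, -0.104, 1, -1.05, -12.55, 27, 0, 0, -0.104, 1, -1.05, -12.55, 29.2, 0, 0, -0.104, 1, -1.05, -12.55, 29.2, 0, 0, -0.104, 1, -1.05, -12.55, 29.2, 0, 0, -0.104, 1]'

```text
clock: 3.05
eef_pos: [479.4, -264.1, 8.3]
tool_rot: [3.14, -0.0, -3.039]
force: [1.0, -0.6, 0.2]
width: 85.1
gripper_force: 0.0
```

Request:
step_arm --commands '[0, 0, 0, 0, 0, 0, 0, 0, 0, 0, 0, 0, 0, 0, 0, 0, 0, 0, 0, 0, 0, 0, 0, 0, 0, 0, 0, 0, 0, 0, 0, 0, 0, 0, 0, 0, 0, 0, 0, 0, 0, 0, 0, 0, 0, 0, 0, 0, 0, 0, 0, 0, 0, 0, 0, 0]'

```text
clock: 3.85
eef_pos: [479.4, -265.7, 8.9]
tool_rot: [-3.141, 0.001, -3.041]
force: [-0.0, 1.1, 5.7]
width: 13.1
gripper_force: 58.7
```

Request:
step_arm --commands '[0, 0, -4, 0, 0, 0, 0, 0, 0, -8.2, 0, 0, 0, 0, -0.5, 4.9, -8.2, 0, 0, 0.11, 0, -1.1, 9.8, -8.2, 0, 0, 0.22, 0, -1.7, 14.7, -8.2, 0, 0, 0.34, 0, -2.3, 19.6, -8.2, 0, 0, 0.45, 0, -2.9, 24.5, -8.2, 0, 0, 0.56, 0, -3.42, 29.41, -8.2, 0, 0, 0.673, 0, -3.42, 29.41, -8.2, 0, 0, 0.673, 0, -3.42, 29.41, -8.2, 0, 0, 0.673, 0]'

```text
clock: 4.85
eef_pos: [482.9, 32.9, 90.0]
tool_rot: [-3.141, -0.001, 2.576]
force: [-0.2, -0.7, -2.3]
width: 12.9
gripper_force: 59.1
```

```bash
python3 - <<'E'
from h import *
d=grab('wrist'); im=d['image'][...,::-1]; cv2.imwrite('pics/w2.png',im[:, :]); s=ctrl.read_state(); print(s['clock'],s['eef_pos'],s['tool_rot'],s['qpos'],s['force'])
print(proj(d,[[571.2,-26,40],[571.2,-26,112]]))
E
```

```text
4.9 [483.11557971  30.62345526  90.16530242] [-3.14080333e+00 -6.51925546e-06  2.57162503e+00] [-0.34039311  0.65282369  0.32471294  2.10175206 -0.45587007  0.45426549
  1.33682563] [-0.31716735 -0.85387179 -1.24925254]
[[316.79485392 374.21445416]
 [315.2595536  483.93584999]]
```

View pics/w2.png

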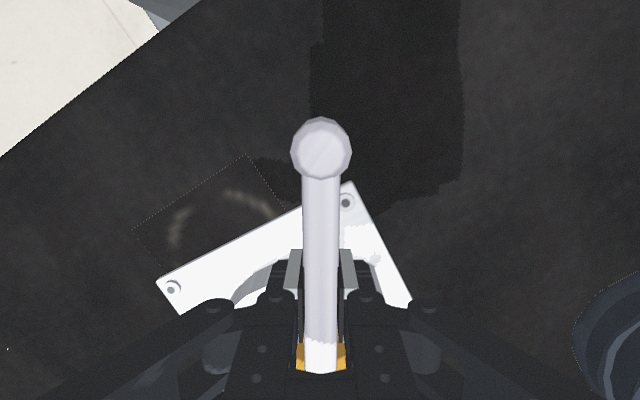

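The wrench is held straight: knob at (321,150), handle in column 321, nut below at (320,355). I'll descend in stages.

Request:
step_arm --commands '[0, 0, 2, 0, 0, 0, 0, 0, 0, 3.5, 0, 0, 0, 0, 0, 0, 4, 0, 0, 0, 0, 0, 0, 4.3, 0, 0, 0, 0, 0, 0, 4.6, 0, 0, 0, 0, 0, 0, 4.8, 0, 0, 0, 0, 0, 0, 4.8, 0, 0, 0, 0]'

```text
clock: 5.6
eef_pos: [483.5, 30.5, 42.4]
tool_rot: [3.141, 0.0, 2.57]
force: [-0.6, -0.1, -2.5]
width: 12.8
gripper_force: 59.1
```

Request:
step_arm --commands '[0, 0, 0.4, 0, 0, 0, 0, 0, 0, 0.7, 0, 0, 0, 0, 0, 0, 0.9, 0, 0, 0, 0, 0, 0, 1.1, 0, 0, 0, 0, 0, 0, 1.15, 0, 0, 0, 0, 0, 0, 1.2, 0, 0, 0, 0, 0, 0, 1.2, 0, 0, 0, 0]'

```text
clock: 6.3
eef_pos: [483.3, 30.7, 30.8]
tool_rot: [3.141, -0.0, 2.57]
force: [-1.4, 0.8, 5.9]
width: 13.0
gripper_force: 60.3
```

Request:
step_arm --commands '[-0.026, -0.732, -0.03, 0, 0, -0.07, 0, -0.102, -1.46, -0.03, 0, 0, -0.14, 0, -0.23, -2.181, -0.03, 0, 0, -0.21, 0, -0.407, -2.891, -0.03, 0, 0, -0.28, 0, -0.634, -3.587, -0.03, 0, 0, -0.35, 0, -0.909, -4.265, -0.03, 0, 0, -0.42, 0, -1.231, -4.923, -0.03, 0, 0, -0.49, 0, -1.598, -5.556, -0.03, 0, 0, -0.56, 0, -2.008, -6.162, -0.03, 0, 0, -0.63, 0, -2.46, -6.739, -0.03, 0, 0, -0.7, 0]'

```text
clock: 7.3
eef_pos: [468.0, -38.7, 30.9]
tool_rot: [3.141, 0.001, -3.01]
force: [0.3, 2.2, 1.8]
width: 13.2
gripper_force: 59.7
```

Request:
step_arm --commands '[-0.026, -0.732, 0, 0, 0, -0.07, 0, -0.102, -1.46, 0, 0, 0, -0.14, 0, -0.23, -2.181, 0, 0, 0, -0.21, 0, -0.407, -2.891, 0, 0, 0, -0.28, 0, -0.634, -3.587, 0, 0, 0, -0.35, 0, -0.909, -4.265, 0, 0, 0, -0.42, 0, -1.231, -4.923, 0, 0, 0, -0.49, 0, -1.231, -4.923, 0, 0, 0, -0.49, 0]'

```text
clock: 8.1
eef_pos: [486.6, -87.0, 30.9]
tool_rot: [-3.141, 0.001, -2.523]
force: [-1.3, 0.4, 2.5]
width: 12.6
gripper_force: 59.8
```

```bash
python3 - <<'E'
from h import *
d=grab('top'); s=ctrl.read_state(); print(s['clock'],s['eef_pos'],s['tool_rot'],s['force'],s['torque'])
im=d['image'][155:235,215:305,::-1]
a=cv2.resize(im,None,fx=5,fy=5,interpolation=cv2.INTER_CUBIC)
cv2.imwrite('pics/t2.png',a)
E
```

```text
8.15 [486.57518928 -86.95070335  30.85412642] [-3.14083440e+00  8.87065372e-04 -2.52523755e+00] [-0.52320057 -0.7346875   2.99018739] [-0.04822481 -0.05891355  0.05781626]
```

View pics/t2.png

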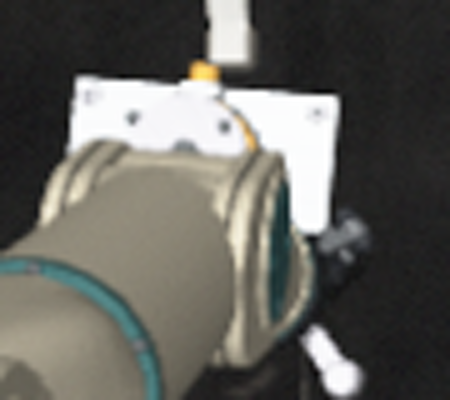

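The head sits on the nut (about (185,140) in the crop) and the knob is at (342,378), so the swing went as planned. Now I back off slightly and lift.

Request:
step_arm --commands '[-0.033, 0.836, 0, 0, 0, 0.08, 0, -0.033, 0.836, -0.8, 0, 0, 0.08, 0, -0.033, 0.836, -1.8, 0, 0, 0.08, 0, -0.033, 0.836, -2.6, 0, 0, 0.08, 0, -0.033, 0.836, -2.6, 0, 0, 0.08, 0, -0.033, 0.836, -2.6, 0, 0, 0.08, 0]'

```text
clock: 8.75
eef_pos: [481.9, -79.8, 57.0]
tool_rot: [-3.141, 0.001, -2.603]
force: [-0.3, -0.0, -0.9]
width: 12.8
gripper_force: 59.2
```

Request:
step_arm --commands '[-0.067, 1.179, 0, 0, 0, 0.113, 0, -0.266, 2.344, 0, 0, 0, 0.226, 0, -0.596, 3.478, 0, 0, 0, 0.339, 0, -1.05, 4.568, 0, 0, 0, 0.452, 0, -1.625, 5.6, 0, 0, 0, 0.565, 0, -2.313, 6.561, 0, 0, 0, 0.678, 0, -3.106, 7.438, 0, 0, 0, 0.791, 0, -3.992, 8.22, 0, 0, 0, 0.904, 0, -4.956, 8.895, 0, 0, 0, 1.017, 0, -5.97, 9.447, 0, 0, 0, 1.127, 0]'

```text
clock: 9.75
eef_pos: [484.1, 32.8, 56.2]
tool_rot: [-3.141, -0.001, 2.549]
force: [0.8, -0.1, -1.6]
width: 12.8
gripper_force: 59.1
```

Request:
step_arm --commands '[0, 0, 0, 0, 0, 0, 0, 0, 0, 0.5, 0, 0, 0, 0, 0, 0, 1.0, 0, 0, 0, 0, 0, 0, 1.3, 0, 0, 0, 0, 0, 0, 1.4, 0, 0, 0, 0, 0, 0, 1.4, 0, 0, 0, 0]'

```text
clock: 10.35
eef_pos: [484.1, 31.7, 42.3]
tool_rot: [-3.141, -0.001, 2.552]
force: [-0.9, 0.4, -1.2]
width: 13.0
gripper_force: 59.1
```

Request:
step_arm --commands '[0, 0, 0.4, 0, 0, 0, 0, 0, 0, 0.7, 0, 0, 0, 0, 0, 0, 0.9, 0, 0, 0, 0, 0, 0, 1.1, 0, 0, 0, 0, 0, 0, 1.17, 0, 0, 0, 0, 0, 0, 1.17, 0, 0, 0, 0, 0, 0, 1.17, 0, 0, 0, 0]'

```text
clock: 11.05
eef_pos: [484.4, 32.1, 31.0]
tool_rot: [3.141, 0.0, 2.553]
force: [-1.5, 0.3, -0.1]
width: 13.0
gripper_force: 59.4
```

Request:
step_arm --commands '[-0.052, -1.044, 0, 0, 0, -0.1, 0, -0.209, -2.078, 0, 0, 0, -0.2, 0, -0.467, -3.091, 0, 0, 0, -0.3, 0, -0.826, -4.073, 0, 0, 0, -0.4, 0, -1.28, -5.015, 0, 0, 0, -0.5, 0, -1.827, -5.906, 0, 0, 0, -0.6, 0, -2.46, -6.739, 0, 0, 0, -0.7, 0, -3.172, -7.504, 0, 0, 0, -0.8, 0, -3.958, -8.194, 0, 0, 0, -0.9, 0, -4.376, -8.508, 0, 0, 0, -0.95, 0]'

```text
clock: 12.05
eef_pos: [473.7, -62.8, 31.0]
tool_rot: [3.141, 0.0, -2.776]
force: [-0.3, 3.4, -0.2]
width: 13.0
gripper_force: 59.5
```

Request:
step_arm --commands '[-0.013, -0.314, 0, 0, 0, -0.03, 0, -0.038, -0.627, 0, 0, 0, -0.06, 0, -0.038, -0.627, 0, 0, 0, -0.06, 0]'

```text
clock: 12.35
eef_pos: [476.1, -68.7, 30.9]
tool_rot: [3.142, 0.0, -2.72]
force: [-0.4, 1.8, 0.8]
width: 12.6
gripper_force: 59.5
```

Request:
step_arm --commands '[-0.004, -0.209, 0, 0, 0, -0.02, 0, -0.016, -0.418, 0, 0, 0, -0.04, 0, -0.016, -0.418, 0, 0, 0, -0.04, 0]'

```text
clock: 12.65
eef_pos: [477.9, -72.3, 30.9]
tool_rot: [3.141, -0.0, -2.68]
force: [-1.0, 2.6, 2.6]
width: 12.6
gripper_force: 59.7
```

Request:
step_arm --commands '[-0.004, -0.209, 0, 0, 0, -0.02, 0, -0.016, -0.418, 0, 0, 0, -0.04, 0, -0.016, -0.418, 0, 0, 0, -0.04, 0]'

```text
clock: 12.95
eef_pos: [478.5, -73.6, 30.9]
tool_rot: [3.137, -0.001, -2.641]
force: [-3.3, 9.7, 5.6]
width: 12.9
gripper_force: 61.6
```

Request:
step_arm --commands '[-0.019, 0.627, 0, 0, 0, 0.06, 0, -0.019, 0.627, 0, 0, 0, 0.06, 0, -0.019, 0.627, 0, 0, 0, 0.06, 0.5, -0.019, 0.627, 0, 0, 0, 0.06, 0.5, -0.019, 0.627, 0, 0, 0, 0.06, 0.5, -0.019, 0.627, 0, 0, 0, 0.06, 0.5, -0.019, 0.627, 0, 0, 0, 0.06, 0.5]'

```text
clock: 13.65
eef_pos: [477.2, -70.8, 30.9]
tool_rot: [-3.141, -0.0, -2.7]
force: [0.3, -0.3, -0.0]
width: 42.7
gripper_force: 0.0
```

Request:
step_arm --commands '[0, 0, -2, 0, 0, 0, 0.5, 0, 0, -5, 0, 0, 0, 0.5, 0, 0, -9, 0, 0, 0, 0.5, 0, 0, -13, 0, 0, 0, 0.5, 4, 0, -18, 0, 0, 0, 0.5, 4, 0, -22, 0, 0, 0, 0.5, 4, 0, -25, 0, 0, 0, 0.5, 4, 0, -25, 0, 0, 0, 0.5, 4, 0, -25, 0, 0, 0, 0.5]'

```text
clock: 14.55
eef_pos: [441.0, -87.6, 281.3]
tool_rot: [-3.141, 0.001, -2.7]
force: [-0.4, -0.6, -0.4]
width: 42.6
gripper_force: 0.0
```

```bash
python3 - <<'E'
from h import *
s=ctrl.read_state(); print(s['clock'],s['eef_pos'],s['tool_rot'],s['force'])
d=grab('wrist'); cv2.imwrite('pics/w3.png',d['image'][...,::-1]); print(proj(d,[[571.2,-26,52],[571.2,-26,40]]))
C=cloud(d); m=(C[...,2]>45)&(np.hypot(C[...,0]-571.2,C[...,1]+26)<34); print(np.median(C[m],0), np.linalg.lstsq(np.c_[C[m][:,:2]-[571.2,-26],np.ones(m.sum())],C[m][:,2],rcond=None)[0])
E
```

```text
14.55 [440.97896882 -87.62069087 281.27860689] [-3.14089591e+00  1.26408975e-03 -2.70035083e+00] [-0.42999879 -0.55269762 -0.4499681 ]
[[320.09640954 287.24103839]
 [320.10790646 282.22153578]]
[570.29420166 -26.233009    52.37086588] [-4.75190324e-04  1.09514363e-03  5.23754979e+01]
```

View pics/w3.png

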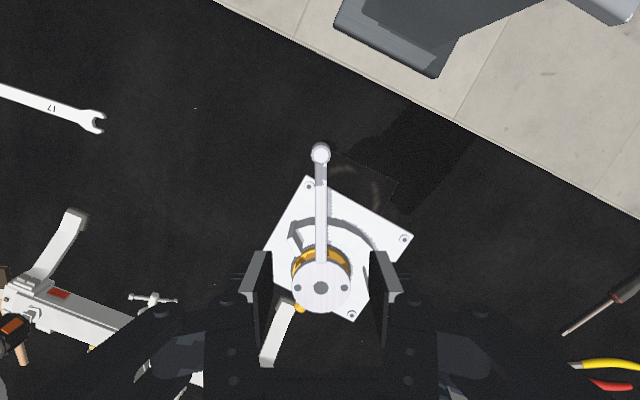

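The wrench head is at (320,288), exactly on the projected axis. Its top is at 52.4 mm (seated and level), the handle lies on the ledge and the gripper is clear. The nut met its stop at the predicted angle, so I hand in.

```bash
python3 -c "
from h import *
print(ctrl.finish_job())"
```

```text
the job is handed in; nothing more can be done
None
```

I handed the job in at about 14.6 s: the nut was turned in two strokes until the force rose at the predicted stop (about 2.0 rad, not read directly), and the wrench was left seated, level and released on the nut; no verdict came back.

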